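Shingle circuit modules along an inspection tray

TASK

Lay the three circuit modules face up in an overlapping row along the tray, like roof shingles, every connector end towards the steel stop: first the one with the widest connector, flat on the tray and slid gently until it touches the stop; then the one with the middle-sized connector, resting on the plain end of the first so that it covers about a third of its length, its own plain end down on the tray; then the one with the smallest connector on the second in the same way. Keep the row straight along the tray, near its centre line, set the modules down without dropping them, do not shove the stop along, and leave the other things on the bench alone.

Things in the scene. Friction and masses are not known exactly. Their poses are not given: they have to be found in the camera images.
- tray: fixed aluminium tray on the table, 340 mm long (own x), 140 mm wide (own y). Origin: centre of its underside. Floor 4 mm thick (its top is 4 mm above the origin); a 12 mm high, 4 mm thick lip along each long side, 132 mm apart inside; the ends have no lip. The stop is at its own -x end; the row runs from there towards own +x, and the +x end is open
- stop_face (a point): dark steel end stop across the tray near its -x end, 126 mm wide, 22 mm high above the tray floor with two 10 mm clamp knobs on it, clamped at a setting that differs each time. This point: middle of its flat working face, 4 mm above the tray floor; axes as the tray's, +x points away from the face along the row. It stands firm against up to about 20 N and slips along the tray if pushed harder
- wide_center (a point): loose circuit module lying face up: green board on an aluminium carrier plate, together one flat slab 100 mm long (own x), 56 mm wide (own y), 8 mm thick, 80 to 170 g. Across its top at one end (the head, own -x) stands a white header connector 12 mm deep and 9 mm high, 50 mm long across the slab. This point is the middle of the slab, half-way up its 8 mm; own z is up through the face
- wide_head (a point): middle of the lower edge of the connector (head) end of the module with the 50 mm connector; 50 mm towards own -x from its middle, 4 mm below it
- wide_tail (a point): middle of the lower edge of the plain (tail) end of that module, 50 mm towards own +x from its middle, 4 mm below it
- mid_center (a point): loose circuit module lying face up: green board on an aluminium carrier plate, together one flat slab 100 mm long (own x), 56 mm wide (own y), 8 mm thick, 80 to 170 g. Across its top at one end (the head, own -x) stands a white header connector 12 mm deep and 9 mm high, 30 mm long across the slab. This point is the middle of the slab, half-way up its 8 mm; own z is up through the face
- mid_head (a point): middle of the lower edge of the connector (head) end of the module with the 30 mm connector; 50 mm towards own -x from its middle, 4 mm below it
- mid_tail (a point): middle of the lower edge of the plain (tail) end of that module, 50 mm towards own +x from its middle, 4 mm below it
- narrow_center (a point): loose circuit module lying face up: green board on an aluminium carrier plate, together one flat slab 100 mm long (own x), 56 mm wide (own y), 8 mm thick, 80 to 170 g. Across its top at one end (the head, own -x) stands a white header connector 12 mm deep and 9 mm high, 12 mm long across the slab. This point is the middle of the slab, half-way up its 8 mm; own z is up through the face
- narrow_head (a point): middle of the lower edge of the connector (head) end of the module with the 12 mm connector; 50 mm towards own -x from its middle, 4 mm below it
- narrow_tail (a point): middle of the lower edge of the plain (tail) end of that module, 50 mm towards own +x from its middle, 4 mm below it
- screwdriver: bystander, not to be disturbed: screwdriver lying on the table, origin under its middle
- jar: bystander, not to be disturbed: small clear jar, 44 mm across, 55 mm tall
- spool: bystander, not to be disturbed: spool of wire standing on its flange, 52 mm across, 34 mm tall
- parts_cup: bystander, not to be disturbed: small blue open box, 80 x 60 x 30 mm
- relay: bystander, not to be disturbed: small dark block, 50 x 36 x 34 mm
- wrench: bystander, not to be disturbed: open wrench lying on the table
- mug: bystander, not to be disturbed: white mug, 80 mm across, 85 mm tall
Not all that is in view belongs to the job. What is shaped like the part that bears narrow_center but orange or red is not meant.

How it is judged (in metres and radians):
On the way, in this order (a step that is already met when the one before it is completed fails the run):
1. the widest-connector module lies flat in the tray, head against the stop (x of wide_head in the frame of stop_face between -0.002 and 0.004 m and y of wide_center in the frame of stop_face between -0.02 and 0.02 m and z of wide_head in the frame of tray between 0.001 and 0.0065 m and z of wide_tail in the frame of tray between 0.001 and 0.0065 m and x of wide_center in the frame of stop_face above 0.04 m and angle between the y axis of wide_center and the y axis of tray, either way round below 0.1 rad), for 0.2 s.
2. the middle module lies shingled on the first one's tail (all of step 1 and x of mid_head in the frame of wide_tail between -0.046 and -0.018 m and y of mid_center in the frame of wide_center between -0.012 and 0.012 m and z of mid_head in the frame of tray above 0.01 m and z of mid_tail in the frame of tray between 0.001 and 0.0075 m and x of mid_center in the frame of wide_center above 0.03 m and angle between the y axis of mid_center and the y axis of tray, either way round below 0.1 rad), for 0.2 s.
At the end, for the whole second after the job is handed in: First module flat on the tray, head within 4 mm of the stop, within 20 mm of the centre line; each next overlaps it by 18-46 mm, within 12 mm sideways, head raised 6+ mm, tail within 3.5 mm of the floor; heads to the stop, square to the tray within 0.1 rad; all at rest (all of step 2 and x of narrow_head in the frame of mid_tail between -0.046 and -0.018 m and y of narrow_center in the frame of mid_center between -0.012 and 0.012 m and z of narrow_head in the frame of tray above 0.01 m and z of narrow_tail in the frame of tray between 0.001 and 0.0075 m and x of narrow_center in the frame of mid_center above 0.03 m and angle between the y axis of narrow_center and the y axis of tray, either way round below 0.1 rad and linear speed of each of wide, mid, narrow below 0.02 m/s); the robot touches nothing.
It fails at once if the stop was shoved along the tray (more than 5 mm) (distance of stop_face from where it was at the start of the episode above 0.005 m).
It fails at once if a module was dropped or thrown (faster than 0.55 m/s with nothing holding it) ((linear speed of wide above 0.55 m/s and contact force between wide and anything else below 0.05 N) or (linear speed of mid above 0.55 m/s and contact force between mid and anything else below 0.05 N) or (linear speed of narrow above 0.55 m/s and contact force between narrow and anything else below 0.05 N)).
It fails at once if a bystander was disturbed (moved more than 25 mm) (distance of any of screwdriver, jar, spool, parts_cup, relay, wrench, mug from where it was at the start of the episode above 0.025 m).
It also fails if it takes over 72 s, if anything falls off the work surface, if the arm or the gripper's body presses on something with over 40 N, if the wrist force passes 120 N, or if a joint passes its speed limit or range.

ROBOT

A 6-joint arm with a two-finger parallel gripper is mounted at the origin on the work surface. World frame = base frame: x ahead of the robot, y to its left, z up, the work surface at z = 0. Lengths are in mm, angles in rad, forces in N, time in s.
With the tool pointing down it reaches from about 225 to 875 mm from the base axis. Payload 3.4 kg.
Tool frame: the origin (TCP) lies at the very end of the fingers, on their centre line; the grasp point (between the pads) lies 19 mm behind it (robot.tcp_to_grasp is the distance from the TCP to the grasp point, in mm); z points along the fingers, x is the direction in which the jaws open and shut, and the axes are right-handed (so a half turn about z gives the same grasp; the last joint's range is limited). The gripper opens to 85 mm and grips with 20 to 120 N. Pads are 22 mm wide; open, the fingers measure 114 mm over their backs; the gripper's body (76 mm by 85 mm) begins 54 mm behind the grasp point. The pads swing forward as they close: fully open they stand 13 mm farther back than shut.
Start: joints at [-1.423, 0.276, 1.505, -0, 1.361, -0.121], TCP at [152.703, -554.387, 231.328] pointing down, gripper open.
Joint ranges: [-2.89, 2.89], [-0.75, 2.08], [0.22, 2.7], [-1.18, 4.32], [0.11, 2.71], [-2.7, 2.7]. Speed limits (rad/s): [2.57, 2.57, 3.14, 3.14, 3.14, 3.14].

INTERFACE

Orientations are given as a rotation vector (axis times angle).
In Python, from rig import robot, eyes gives the robot as it stands.
- The arm moves only by the tool arm_command, never from a script. Its argument "series" is a list that holds one entry, the list of rows, each a list of 7 numbers: the shift along the tool's x, y, z in cm, then the turn, a rotation vector about the tool's x, y, z in rad, then the opening, from -1 (shut) to 1 (fully open). In form: [[[dx, dy, dz, ax, ay, az, grip], ...]]. A call has 1 to 20 rows; each row shifts and turns the commanded pose from where the row before left it, along the tool's axes as they then stand; what a row does not reach is not made up. A row lasts 1/12 s, in which the tool goes at most 41.7 mm and 7.16 degrees, less where a joint would pass 70% of its speed; a pose out of reach is approached as far as the arm can. A call with a gripper value outside its range is refused whole. The fingers move at their own pace and stop on an object; "grip_force" is the grip in N (left out, the last holds). Time passes only in rows, so rows that do not move let the fingers close. It gives the time, the measured TCP pose, the force and the opening at its end, in the units of the state.
- robot.sense(): the state, without advancing time (a new reading comes with each control period).
- eyes.snapshot(name): name is "side" or "top" or "wrist"; returns a dict with "img" (400x640x3 uint8, red, green, blue), "intrinsics" (3x3 intrinsics, pixels), "k1" (the pictures are not rectified: a ray, as slopes to the right and down, at radius r is drawn at 1 + k1 r^2 times it, then the intrinsics apply), "rvec" (rotation vector, rad) and "tvec" (3), from world to camera coordinates, as OpenCV has them; the wrist camera has in their place "mount" (4x4, takes a point from camera to tool coordinates, whose origin is the TCP and whose axes are the tool frame's). Camera axes: x right, y down, z forward; pixel columns grow to the right and rows downward; lengths in mm; the calibration is good to about 2 mm. A picture is of the moment at which its call begins: read the wrist's pose just before it. There is no depth.
- robot.finish_job(): hands the job in, once; it reports no verdict.
The state is a dict: "clock": time; "joint_positions": joint angles; "qvel": joint speeds; "effort": joint torques, N m; "eef_pos": TCP position; "orientation": TCP orientation; "ft_force": force on the tool from outside, world axes, zero at the start; "torque": the same for the moment, N m; "gripper_width": finger opening in mm.
Only numpy, scipy, OpenCV 4.12 (cv2) and the standard library are available. Lean on these libraries where they do the work, as an engineer would, in place of code of your own. Each camera call takes 0.05 s, during which the arm holds its last target. There are 200 camera calls.

## Working session

There is one attempt and no reset: what is moved stays moved. The work goes in short steps, Python scripts to look and compute and a tool call to move; the robot and the scene stay as the last step left them, time stands still between calls to the robot, and variables do not carry over. Pictures are saved under pics/ and viewed, about 8 in all and at most 12, crops included, and the job is handed in when it is done.

Besides the shell and the picture viewer there is one more tool, called as name(argument=value, ...), one argument or row to a line, values as JSON. arm_command: Moves the arm, as the interface text tells. Its arguments: {"type":"object","properties":{"series":{"type":"array"},"grip_force":{"type":"number"}},"required":["series"]}

```bash
mkdir -p pics; ls; python3 - <<'E'
from rig import robot, eyes
import cv2,pickle
print(robot.sense())
d={}
for n in ("top","side"):
    s=eyes.snapshot(n); d[n]=s
    cv2.imwrite(f"pics/{n}0.png",cv2.cvtColor(s["img"],cv2.COLOR_RGB2BGR))
    print(n,s["intrinsics"],s["k1"],s.get("rvec"),s.get("tvec"))
pickle.dump(d,open("snap0.pkl","wb"))
w=eyes.snapshot("wrist");print(w["mount"],w["intrinsics"],w["k1"])
E
```

```text
pics
{'clock': 0.0, 'joint_positions': array([-1.42299344e+00,  2.76575624e-01,  1.50614880e+00, -1.13804771e-05,
        1.36069760e+00, -1.20998694e-01]), 'qvel': array([ 1.42404192e-03,  8.36695804e-05, -2.74990591e-03, -3.13708612e-04,
       -3.48196538e-04,  5.08888661e-04]), 'effort': array([ 7.71495047e-05, -4.16778839e+01, -2.45804644e+01, -1.54647597e-05,
        1.09538849e-02, -8.30200548e-06]), 'eef_pos': array([ 152.61810372, -553.81782941,  230.44451666]), 'orientation': array([-2.49806647e+00,  1.90297076e+00,  2.07032981e-03]), 'ft_force': array([ 0.21293692, -0.1033813 , -0.84250879]), 'torque': array([ 0.04234637,  0.02124484, -0.01222811]), 'gripper_width': 85.30221616804516}
top [[413.96548472   0.         328.64306978]
 [  0.         413.96548472 197.87744941]
 [  0.           0.           1.        ]] 0.027259346857221152 [ 2.18570171 -2.15251045  0.06199766] [ 134.76445438  535.03331036 1344.61085372]
side [[506.73231162   0.         326.75727295]
 [  0.         506.73231162 195.41485902]
 [  0.           0.           1.        ]] 0.0027570178465576066 [ 0.31182485 -2.75350394  1.25058101] [ 556.99881877   17.05099318 1678.75371755]
[[ 9.99999838e-01  2.75464246e-04  4.97576407e-04 -8.15299459e-02]
 [-3.94010465e-04  9.66460499e-01  2.56815007e-01 -6.60543817e+01]
 [-4.10144591e-04 -2.56815162e-01  9.66460452e-01 -1.42141785e+02]
 [ 0.00000000e+00  0.00000000e+00  0.00000000e+00  1.00000000e+00]] [[280.95393072   0.         316.43560055]
 [  0.         280.95393072 195.35001181]
 [  0.           0.           1.        ]] -0.0450698398739593
```

View pics/top0.png

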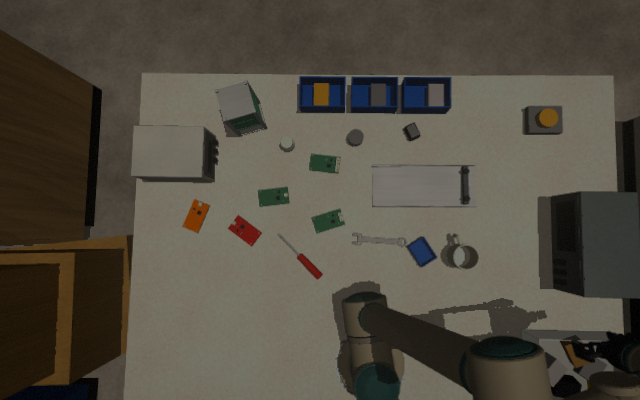

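View pics/side0.png

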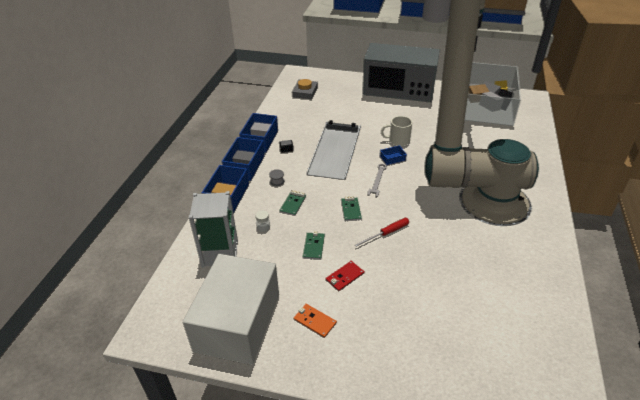

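The top view shows three green candidates at (324,163), (274,197) and (328,220). The orange (196,216) and red (245,230) ones are excluded. The tray is around (423,186), with the stop at its right end (464,186). Next I'll enlarge this area and localise.

```bash
cat > h.py <<'E'
import numpy as np, cv2
from scipy.spatial.transform import Rotation as R
from rig import robot, eyes
def ray(s,px,T=None):
    """camera origin & directions in world for pixels. T = 4x4 cam->world"""
    K=s["intrinsics"]; px=np.atleast_2d(np.float64(px))
    u=cv2.undistortPointsIter(px[:,None],K,np.array([s["k1"],0,0,0,0.]),None,None,(3,50,1e-10))[:,0]
    d=np.c_[u,np.ones(len(u))]
    return T[:3,3], d@T[:3,:3].T
def fixedT(s):
    r=R.from_rotvec(s["rvec"]).as_matrix(); T=np.eye(4); T[:3,:3]=r.T; T[:3,3]=-r.T@s["tvec"]; return T
def wristT(s,st):
    T=np.eye(4); T[:3,:3]=R.from_rotvec(st["orientation"]).as_matrix(); T[:3,3]=st["eef_pos"]; return T@s["mount"]
def onz(s,px,z,T):
    o,d=ray(s,px,T); return o+d*((z-o[2])/d[:,2])[:,None]
def proj(s,P,T):
    Ti=np.linalg.inv(T); return cv2.projectPoints(np.float64(P).reshape(-1,1,3),R.from_matrix(Ti[:3,:3]).as_rotvec(),Ti[:3,3],s["intrinsics"],np.array([s["k1"],0,0,0,0.]))[0][:,0]
def wshot(name,scale=1,crop=None):
    import pickle
    st=robot.sense(); s=eyes.snapshot("wrist"); T=wristT(s,st)
    pickle.dump((s,T),open(f"pics/{name}.pkl","wb"))
    cv2.imwrite(f"pics/{name}.png",s["img"][:,:,::-1]); return s,T
E
python3 - <<'E'
import pickle
from h import *
d=pickle.load(open("snap0.pkl","rb")); s=d["top"]; T=fixedT(s)
print(T[:3,3])
for n,p,z in [("A",(324.5,163.5),8),("B",(273.5,197),8),("C",(328,220.5),8),("tray1",(372.5,187),4),("tray2",(474,186),4),("stop",(464,186),20),("screw",(300,256),5),("relay",(412,131),17),("cup",(421,251),15),("spool",(355,137),17),("jar",(287,145),25),("mug",(460,255),40),("wrench",(380,240),4)]:
    print(n,onz(s,p,z,T).round(0))
c=s["img"][110:280,220:480]
cv2.imwrite("pics/crop0.png",cv2.resize(c,None,fx=3,fy=3,interpolation=cv2.INTER_CUBIC)[:,:,::-1])
E
```

```text
[ 423.32388673  110.30936868 1386.01196943]
A [[650. 159.   8.]]
B [[534. 328.   8.]]
C [[459. 144.   8.]]
tray1 [[573.  -3.   4.]]
tray2 [[ 581. -339.    4.]]
stop [[ 579. -301.   20.]]
screw [[340. 235.   5.]]
relay [[ 762. -132.   17.]]
cup [[ 364. -161.   15.]]
spool [[739.  58.  17.]]
jar [[708. 285.  25.]]
mug [[ 355. -280.   40.]]
wrench [[397. -29.   4.]]
```

View pics/crop0.png

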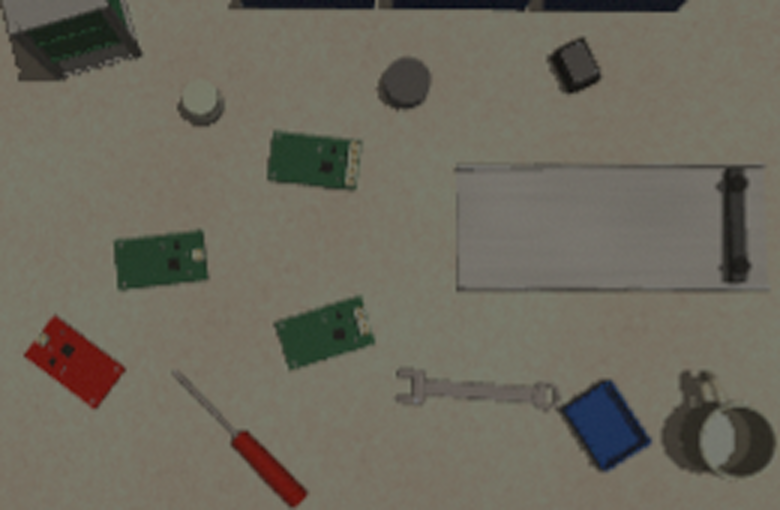

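Connector lengths in the crop: wide is at crop (315,160), world about (650,159), with a full-width header. Mid is at (325,332), world about (459,144), with a medium header. Narrow is at (161,260), world about (534,328), with a tiny header. All heads already point towards the stop (world -y). I'll move to a wrist view of the tray.

arm_command(
  series=[
    [[0, 0, 0, 0, 0, -0.1185, 1], [0, 0, 0, 0, 0, -0.1185, 1], [0, 0, 0, 0, 0, -0.1185, 1], [0, 0, 0, 0, 0, -0.1185, 1], [0, 0, 0, 0, 0, -0.1185, 1], [0, 0, 0, 0, 0, -0.1185, 1], [0, 0, 0, 0, 0, -0.1185, 1], [0, 0, 0, 0, 0, -0.1185, 1], [0, 0, 0, 0, 0, -0.1185, 1], [0, 0, 0, 0, 0, -0.1185, 1], [0, 0, 0, 0, 0, -0.1185, 1], [2.8, -2.8, 0, 0, 0, 0, 1], [2.8, -2.8, 0, 0, 0, 0, 1], [2.8, -2.8, 0, 0, 0, 0, 1], [2.8, -2.8, 0, 0, 0, 0, 1], [2.8, -2.8, 0, 0, 0, 0, 1], [2.8, -2.8, 0, 0, 0, 0, 1], [2.8, -2.8, 0, 0, 0, 0, 1], [2.8, -2.8, 0, 0, 0, 0, 1], [2.8, -2.8, 0, 0, 0, 0, 1]],
  ],
)

```text
clock: 1.82
eef_pos: [405.2, -300.3, 231.2]
orientation: [3.142, 0.002, -0.0]
ft_force: [0.1, -1.4, 0.2]
gripper_width: 85.7
```

arm_command(
  series=[
    [[2.8, -2.8, 0, 0, 0, 0, 1], [2.8, -2.8, 0, 0, 0, 0, 1], [2.8, -2.8, 0, 0, 0, 0, 1], [2.8, -2.8, 0, 0, 0, 0, 1], [2.8, -2.8, 0, 0, 0, 0, 1], [2.8, -2.8, 0, 0, 0, 0, 1], [0, 0, 0, 0, 0, 0, 1], [0, 0, 0, 0, 0, 0, 1], [0, 0, 0, 0, 0, 0, 1], [0, 0, 0, 0, 0, 0, 1]],
  ],
)

```text
clock: 2.65
eef_pos: [571.1, -134.6, 231.1]
orientation: [3.141, 0.001, -0.002]
ft_force: [-0.8, -0.7, -0.6]
gripper_width: 85.1
```

```bash
python3 - <<'E'
from h import *
wshot("tray1"); st=robot.sense(); print(st["clock"],st["eef_pos"],st["orientation"])
E
```

```text
2.7 [ 571.06065066 -134.82051927  231.24517034] [ 3.14123680e+00 -1.53365953e-04 -1.15732568e-03]
```

arm_command(
  series=[
    [[0, -4, 0, 0, 0, 0, 1], [0, -4, 0, 0, 0, 0, 1], [0, -4, 0, 0, 0, 0, 1], [0, -4, 0, 0, 0, 0, 1], [0, -4, 0, 0, 0, 0, 1], [0, -4, 0, 0, 0, 0, 1], [0, -4, 0, 0, 0, 0, 1], [0, -4, 0, 0, 0, 0, 1], [0, -4, 0, 0, 0, 0, 1], [0, -4, 0, 0, 0, 0, 1], [0, 0, 0, 0, 0, 0, 1], [0, 0, 0, 0, 0, 0, 1], [0, 0, 0, 0, 0, 0, 1], [0, 0, 0, 0, 0, 0, 1]],
  ],
)

```text
clock: 3.87
eef_pos: [571.6, 264.2, 231.4]
orientation: [3.141, -0.001, -0.0]
ft_force: [-0.2, 0.1, -0.9]
gripper_width: 85.4
```

```bash
python3 - <<'E'
from h import *
wshot("mods1"); st=robot.sense(); print(st["clock"],st["eef_pos"],st["orientation"])
E
```

```text
3.9167 [571.70892916 264.18782723 231.44595595] [ 3.14094654e+00 -1.65810329e-03  5.78607933e-05]
```

View pics/tray1.png

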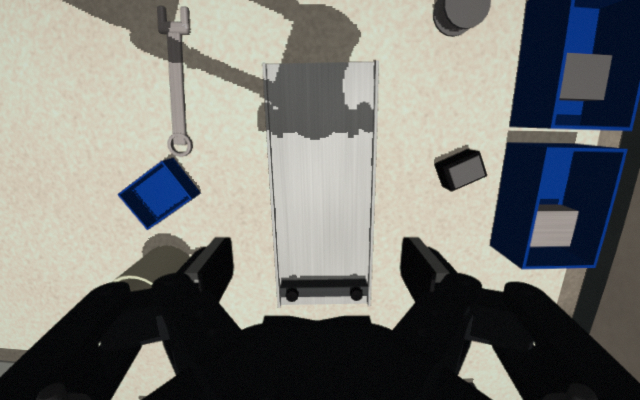

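View pics/mods1.png

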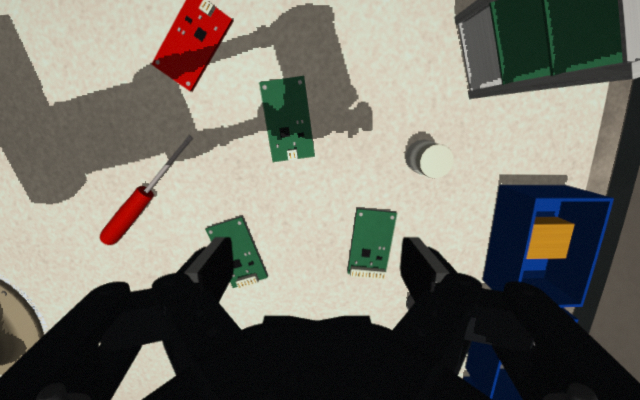

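The tray view shows the floor's open end at rows 60–62 and the stop at rows about 276–302, columns 279–370. The module view shows wide at (372,243), narrow at (287,118), and mid at (238,250), partly behind a finger. I'll fit outlines and enlarge the stop.

```bash
cat >> h.py <<'E'
from scipy.optimize import minimize
def fitmod(s,T,c0,yaw0,z=8,it=1):
    """fit 100x56 rectangle (top at z) to mask of board: maximise green-inside. returns cx,cy,yaw(of own x), iou"""
    hsv=cv2.cvtColor(s["img"],cv2.COLOR_RGB2HSV)
    g=((hsv[...,0]>50)&(hsv[...,0]<95)&(hsv[...,1]>70)&(hsv[...,2]>15)).astype(np.uint8)
    # rectify to top plane around c0, 0.5mm/px
    n=320; gx=(np.arange(n)-n/2)*.5; X,Y=np.meshgrid(gx,gx); P=np.c_[c0[0]+X.ravel(),c0[1]+Y.ravel(),np.full(n*n,z)]
    px=proj(s,P,T).astype(np.float32)
    m=cv2.remap(g*255,px[:,0].reshape(n,n),px[:,1].reshape(n,n),cv2.INTER_LINEAR).astype(float)/255
    rgb=cv2.remap(s["img"],px[:,0].reshape(n,n),px[:,1].reshape(n,n),cv2.INTER_LINEAR)
    def cost(p):
        c,sn=np.cos(p[2]),np.sin(p[2]); u=c*(X-p[0])+sn*(Y-p[1]); v=-sn*(X-p[0])+c*(Y-p[1])
        f=1/(1+np.exp((np.abs(u)-50)/.7))/(1+np.exp((np.abs(v)-28)/.7))
        w=1-1/(1+np.exp((u+36)/.7))*(f)   # ignore the head zone inside
        return np.sum(w*(f-m)**2)
    best=min((minimize(cost,[a,b,yaw0+d],method="Nelder-Mead",options=dict(initial_simplex=np.array([[a,b,yaw0+d],[a+6,b,yaw0+d],[a,b+6,yaw0+d],[a,b,yaw0+d+.1]]))) for a in(-6,6) for b in(-6,6) for d in(-.1,.1)),key=lambda r:r.fun)
    x,y,t=best.x
    o=rgb.copy(); bx=cv2.boxPoints(((n/2+2*x,n/2+2*y),(200,112),np.degrees(t))); cv2.polylines(o,[bx.astype(int)],1,(255,0,0),1)
    return c0[0]+x,c0[1]+y,t,best.fun,o
E
python3 - <<'E'
import pickle
from h import *
s,T=pickle.load(open("pics/mods1.pkl","rb")); ims=[]
for n,p,yaw in [("wide",(372,243),1.6),("narrow",(287,118),1.5),("mid",(238,250),1.9)]:
    c=onz(s,p,8,T)[0]; r=fitmod(s,T,c[:2],yaw); print(n,c.round(1),np.round(r[:4],3)); ims.append(cv2.resize(r[4],(260,260)))
s,T=pickle.load(open("pics/tray1.pkl","rb"))
c=s["img"][262:312,255:395]; c=cv2.resize(c,(780,280),interpolation=cv2.INTER_CUBIC)
cv2.imwrite("pics/m1.png",np.vstack([np.hstack(ims),c])[:,:,::-1])
E
```

```text
wide [651.6 161.9   8. ] [ 650.107  161.178    1.468 1099.839]
narrow [535.9 332.6   8. ] [ 536.333  330.148    1.701 1157.98 ]
mid [460.9 151.1   8. ] [4.597870e+02 1.463860e+02 1.903000e+00 5.314778e+03]
```

View pics/m1.png

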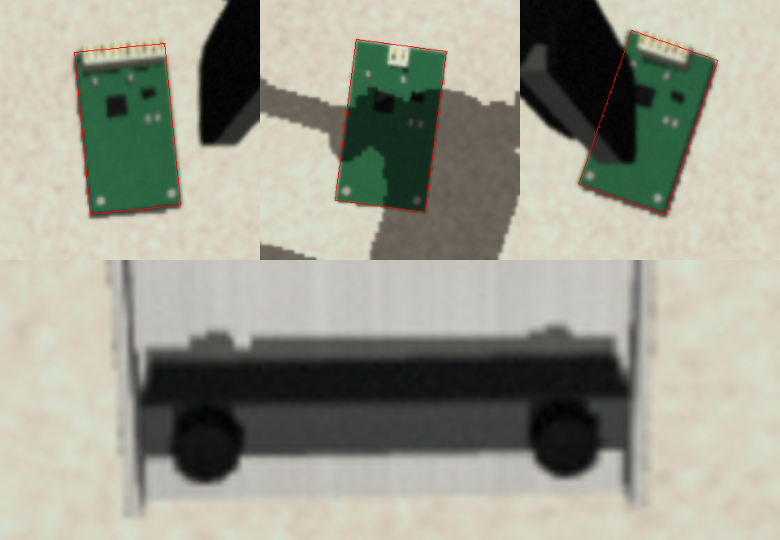

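The identities are confirmed: 50, 12 and 30 mm headers in the three rectified crops. The stop's face runs from its foot at crop row about 358 to its top edge at about 402. Next I'll compute tray and stop in world coordinates.

```bash
python3 - <<'E'
import pickle
from h import *
s,T=pickle.load(open("pics/tray1.pkl","rb"))
f=lambda u,v:(255+(u+.5)/5.571-.5,262+(v-260+.5)/5.6-.5)
print("foot z4",onz(s,[f(148,361),f(617,355)],4,T).round(1))
print("top z26",onz(s,[f(142,405),f(630,401)],26,T).round(1))
g=cv2.cvtColor(s["img"],cv2.COLOR_RGB2GRAY).astype(float)
# lip edges: print profile rows
for r in (90,160,200,250):
    a=g[r-2:r+3].mean(0)
    print(r,"L",a[258:290].astype(int),"R",a[360:385].astype(int))
for c in (300,340): print(c,g[52:72,c-2:c+3].mean(1).astype(int), g[268:310,c-2:c+3].mean(1).astype(int))
E
```

```text
foot z4 [[ 519.8 -297.6    4. ]
 [ 645.  -295.8    4. ]]
top z26 [[ 521.  -296.6   26. ]
 [ 644.6 -295.5   26. ]]
90 L [ 98  98  99 100 100  89  85  86  73  66  80  87  89  89  87  87  89  87
  88  88  87  87  86  88  89  88  89  90  91  92  90  90] R [200 202 203 203 201 201 201 204 204 200 198 199 198 164 106 147 183 184
 197 209 213 213 212 211 210]
160 L [208 209 210 209 210 211 212 211 211 208 189 190 175 100 184 199 199 198
 196 196 198 196 192 197 194 195 198 199 200 199 202 204] R [199 198 198 198 199 200 199 202 201 198 179  99  80 136 192 188 184 201
 200 202 205 207 207 206 205]
200 L [205 206 208 208 207 206 205 207 209 209 207 203 176 191 188 108 138 194
 201 201 201 201 202 202 198 198 197 195 196 201 203 203] R [200 198 198 197 197 196 200 199 199 197 180 112 173 190 193 210 212 211
 209 207 207 205 205 207 208]
250 L [215 212 210 207 205 203 202 202 204 204 203 200 200 202 204 187 184 182
 119 133 186 192 195 194 195 197 196 194 193 190 188 193] R [194 193 193 195 195 193 191 193 175 112 132 184 185 190 208 208 207 207
 206 208 210 212 210 209 207]
300 [98 98 98 98 96 96 95 95 96 95 94 92 90 90 90 90 90 90 90 91] [196 196 196 195 195 195 192 171 135 113  85  62  32  20  18  18  19  19
  22  35  56  64  64  60  55  55  56  56  76 161 184 187 189 188 187 189
 197 204 205 207 209 208]
340 [103 101 100 100 100 100 101 102 101 100  93  90  89  88  90  89  89  89
  90  90] [195 195 196 196 196 196 193 156  96  83  74  47  22  19  19  20  20  20
  27  49  63  66  65  63  63  65  63  72 128 179 191 191 191 191 191 192
 206 209 207 207 207 206]
```

```bash
python3 - <<'E'
import pickle
from h import *
s,T=pickle.load(open("pics/tray1.pkl","rb"))
for z in (4,12,16):
    L=onz(s,[(267,90),(271,160),(273.3,200),(276.5,250)],z,T); Rr=onz(s,[(374,90),(371.7,160),(371,200),(369.4,250)],z,T)
    print(z,L[:,:2].round(1).tolist(),Rr[:,:2].round(1).tolist(),(Rr[:,0]-L[:,0]).round(1))
    print("slopes dx/dy",np.polyfit(L[:,1],L[:,0],1).round(4),np.polyfit(Rr[:,1],Rr[:,0],1).round(4))
E
```

```text
4 [[510.5, -32.1], [512.2, -119.7], [513.2, -174.5], [514.8, -249.4]] [[643.8, -32.0], [645.1, -119.6], [646.9, -174.4], [648.5, -249.3]] [133.3 132.8 133.7 133.7]
slopes dx/dy [-1.95000e-02  5.09874e+02] [-2.240000e-02  6.428391e+02]
12 [[511.8, -32.9], [513.5, -118.6], [514.5, -172.2], [516.0, -245.4]] [[642.2, -32.8], [643.5, -118.5], [645.3, -172.1], [646.9, -245.4]] [130.4 129.9 130.8 130.8]
slopes dx/dy [-1.950000e-02  5.111924e+02] [-2.240000e-02  6.412721e+02]
16 [[512.5, -33.3], [514.2, -118.1], [515.1, -171.1], [516.6, -243.5]] [[641.5, -33.2], [642.7, -117.9], [644.4, -171.0], [646.0, -243.5]] [128.9 128.5 129.3 129.4]
slopes dx/dy [-1.950000e-02  5.118516e+02] [-2.240000e-02  6.404886e+02]
```

arm_command(
  series=[
    [[1.96, 2.58, 0, 0, 0, 0, 0.65], [1.96, 2.58, 0, 0, 0, 0, 0.65], [1.96, 2.58, 0, 0, 0, 0, 0.65], [1.96, 2.58, 0, 0, 0, 0, 0.65], [0, 0, 0, 0, 0, 0.103, 0.65], [0, 0, 3.5, 0, 0, 0, 0.65], [0, 0, 3.5, 0, 0, 0, 0.65], [0, 0, 3.5, 0, 0, 0, 0.65], [0, 0, 3.5, 0, 0, 0, 0.65], [0, 0, 3.5, 0, 0, 0, 0.65], [0, 0, 3.2, 0, 0, 0, 0.65], [0, 0, 0, 0, 0, 0, 0.65], [0, 0, 0, 0, 0, 0, 0.65]],
  ],
  grip_force=40,
)

```text
clock: 5.0
eef_pos: [648.8, 161.5, 23.0]
orientation: [3.136, -0.162, -0.006]
ft_force: [0.6, 0.2, -0.1]
gripper_width: 70.1
```

```bash
python3 - <<'E'
from h import *
wshot("w2"); 
E
```

```text
(no output)
```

View pics/w2.png

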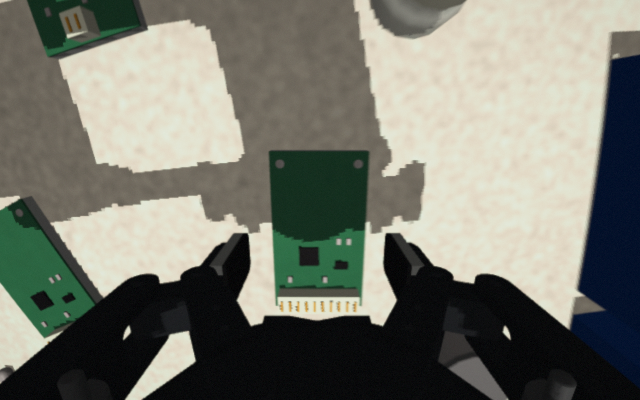

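The wide module sits centred between the jaws (columns 270–368) and square to the tool. I'll descend carefully.

arm_command(
  series=[
    [[0, 0, 0.8, 0, 0, 0, 0.65], [0, 0, 0.7, 0, 0, 0, 0.65], [0, 0, 0.5, 0, 0, 0, 0.65], [0, 0, 0.2, 0, 0, 0, 0.65], [0, 0, 0, 0, 0, 0, 0.4], [0, 0, 0, 0, 0, 0, 0.4], [0, 0, 0, 0, 0, 0, 0.4]],
  ],
)

```text
clock: 5.63
eef_pos: [650.3, 163.3, 2.6]
orientation: [-3.138, 0.159, -0.001]
ft_force: [-0.6, 1.2, 0.1]
gripper_width: 59.9
```

arm_command(
  series=[
    [[0, 0, 0.1, 0, 0, 0, 0.4], [0, 0, 0.1, 0, 0, 0, 0.4], [0, 0, 0.1, 0, 0, 0, 0.4], [0, 0, 0, 0, 0, 0, 0.4], [0, 0, 0, 0, 0, 0, 0.4]],
  ],
)

```text
clock: 6.05
eef_pos: [649.9, 163.1, -0.9]
orientation: [3.137, -0.159, -0.0]
ft_force: [-0.1, -0.2, 1.2]
gripper_width: 59.7
```

arm_command(
  series=[
    [[0, 0, 0.1, 0, 0, 0, 0.4], [0, 0, 0, 0, 0, 0, 0.1], [0, 0, 0, 0, 0, 0, 0.1], [0, 0, 0, 0, 0, 0, 0.1], [0, 0, 0, 0, 0, 0, 0.1], [0, 0, 0, 0, 0, 0, 0.1], [0, 0, -0.5, 0, 0, 0, 0.1], [0, 0, -2, 0, 0, 0, 0.1], [0, 0, -2.5, 0, 0, 0, 0.1], [0, 0, 0, 0, 0, 0, 0.1], [0, 0, 0, 0, 0, 0, 0.1], [0, 0, 0, 0, 0, 0, 0.1]],
  ],
  grip_force=50,
)

```text
clock: 7.05
eef_pos: [649.1, 163.0, 47.4]
orientation: [3.137, -0.159, -0.003]
ft_force: [-0.2, -0.2, -1.6]
gripper_width: 53.9
```

```bash
python3 - <<'E'
from h import *
s,T=wshot("w3"); st=robot.sense(); print(st["eef_pos"],st["orientation"],st["gripper_width"],st["ft_force"])
z=st["eef_pos"][2]+1.9+8
print(fitmod(s,T,st["eef_pos"][:2],1.468,z=z)[:4])
E
```

```text
[648.70114142 162.95905368  46.81026371] [ 3.13685862 -0.15929589 -0.00467547] 53.81971614911701 [-0.74516886  0.32645521 -0.93308788]
(np.float64(649.8252807661516), np.float64(160.42826612623875), np.float64(1.4679988148724985), np.float64(1404.6701065762422))
```

View pics/w3.png

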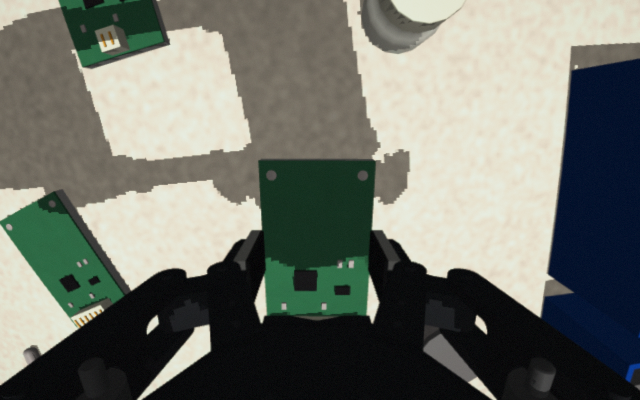

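arm_command(
  series=[
    [[0, 0, -2, 0, 0, 0, 0.1], [0, 0, -1, 0, 0, -0.123, 0.1], [-0.3, 1.5, 0, 0, 0, 0, 0.1], [-0.58, 3.0, 0, 0, 0, 0, 0.1], [-0.58, 3.0, 0, 0, 0, 0, 0.1], [-0.58, 3.0, 0, 0, 0, 0, 0.1], [-0.58, 3.0, 0, 0, 0, 0, 0.1], [-0.58, 3.0, 0, 0, 0, 0, 0.1], [-0.58, 3.0, 0, 0, 0, 0, 0.1], [-0.58, 3.0, 0, 0, 0, 0, 0.1], [-0.58, 3.0, 0, 0, 0, 0, 0.1], [-0.58, 3.0, 0, 0, 0, 0, 0.1], [-0.58, 3.0, 0, 0, 0, 0, 0.1], [-0.58, 3.0, 0, 0, 0, 0, 0.1], [-0.58, 3.0, 0, 0, 0, 0, 0.1], [-0.3, 1.5, 0, 0, 0, 0, 0.1], [0, 0, 0, 0, 0, 0, 0.1], [0, 0, 0, 0, 0, 0, 0.1]],
  ],
)

```text
clock: 8.6
eef_pos: [581.5, -228.7, 77.0]
orientation: [-3.14, -0.028, 0.004]
ft_force: [-0.6, -0.1, -1.7]
gripper_width: 53.8
```

```bash
python3 - <<'E'
from h import *
s,T=wshot("w4"); st=robot.sense(); print(st["eef_pos"],st["orientation"],st["gripper_width"],st["ft_force"])
E
```

```text
[ 581.82817567 -227.67111224   77.21798379] [-3.13943943e+00 -3.09807967e-02  3.12737264e-03] 54.25034379470735 [ 0.15698701 -0.40248077 -1.32877084]
```

arm_command(
  series=[
    [[0, 0, 2.5, 0, 0, 0, 0.1], [0, 0, 2.5, 0, 0, 0, 0.1], [0, 0, 1.5, 0, 0, 0, 0.1], [0, 0, 0.5, 0, 0, 0, 0.1], [0, 0, 0.15, 0, 0, 0, 0.1], [0, 0, 0.1, 0, 0, 0, 0.1], [0, 0, 0, 0, 0, 0, 0.1], [0, 0, 0, 0, 0, 0, 0.1]],
  ],
)

```text
clock: 9.32
eef_pos: [583.8, -228.5, 7.0]
orientation: [3.14, 0.034, 0.003]
ft_force: [-1.0, 0.8, -1.1]
gripper_width: 54.3
```

arm_command(
  series=[
    [[0, 0, 0.1, 0, 0, 0, 0.1], [0, 0, 0.1, 0, 0, 0, 0.1], [0, 0, 0, 0, 0, 0, 0.1], [0, 0, 0, 0, 0, 0, 0.1]],
  ],
)

```text
clock: 9.65
eef_pos: [582.8, -228.5, 4.0]
orientation: [3.141, 0.034, 0.0]
ft_force: [-0.4, 0.1, -1.7]
gripper_width: 54.4
```

arm_command(
  series=[
    [[0, 0, 0.1, 0, 0, 0, 0.1], [0, 0, 0.05, 0, 0, 0, 0.1], [0, 0, 0, 0, 0, 0, 0.1], [0, 0, 0, 0, 0, 0, 0.1]],
  ],
)

```text
clock: 9.98
eef_pos: [582.9, -228.5, 2.6]
orientation: [3.141, 0.034, 0.0]
ft_force: [-1.7, -0.6, 2.2]
gripper_width: 54.2
```

arm_command(
  series=[
    [[0, 0, 0.05, 0, 0, 0, 0.1], [0, 0, 0, 0, 0, 0, 0.1], [0, 0, 0, 0, 0, 0, 0.1]],
  ],
)

```text
clock: 10.23
eef_pos: [582.9, -228.5, 2.6]
orientation: [3.141, 0.034, 0.001]
ft_force: [-1.8, 0.1, 5.7]
gripper_width: 54.2
```

arm_command(
  series=[
    [[0, 0, -0.04, 0, 0, 0, 0.1], [0, 0.2, 0, 0, 0, 0, 0.1], [0, 0.2, 0, 0, 0, 0, 0.1], [0, 0.2, 0, 0, 0, 0, 0.1], [0, 0.2, 0, 0, 0, 0, 0.1], [0, 0.2, 0, 0, 0, 0, 0.1], [0, 0.1, 0, 0, 0, 0, 0.1], [0, 0.1, 0, 0, 0, 0, 0.1], [0, 0, 0, 0, 0, 0, 0.1], [0, 0, 0, 0, 0, 0, 0.1]],
  ],
)

```text
clock: 11.07
eef_pos: [583.4, -239.4, 2.6]
orientation: [-3.14, -0.033, -0.001]
ft_force: [0.4, 3.9, 6.0]
gripper_width: 54.3
```

arm_command(
  series=[
    [[0, 0.05, 0, 0, 0, 0, 0.1], [0, 0.05, 0, 0, 0, 0, 0.1], [0, 0, 0, 0, 0, 0, 0.1], [0, 0, 0, 0, 0, 0, 0.1]],
  ],
)

```text
clock: 11.4
eef_pos: [583.4, -240.2, 2.6]
orientation: [-3.14, -0.033, -0.001]
ft_force: [-0.3, 3.9, 5.0]
gripper_width: 54.4
```

arm_command(
  series=[
    [[0, 0.05, 0, 0, 0, 0, 0.1], [0, 0.05, 0, 0, 0, 0, 0.1], [0, 0, 0, 0, 0, 0, 0.1], [0, 0, 0, 0, 0, 0, 0.1]],
  ],
)

```text
clock: 11.73
eef_pos: [583.4, -241.2, 2.6]
orientation: [-3.139, -0.033, -0.001]
ft_force: [-0.2, 4.0, 5.7]
gripper_width: 54.0
```

arm_command(
  series=[
    [[0, 0.05, -0.03, 0, 0, 0, 0.1], [0, 0.05, 0, 0, 0, 0, 0.1], [0, 0, 0, 0, 0, 0, 0.1], [0, 0, 0, 0, 0, 0, 0.1]],
  ],
)

```text
clock: 12.07
eef_pos: [583.3, -242.9, 2.7]
orientation: [-3.141, -0.033, -0.001]
ft_force: [0.0, 4.4, 5.1]
gripper_width: 54.2
```

arm_command(
  series=[
    [[0, 0.05, 0, 0, 0, 0, 0.1], [0, 0.05, 0, 0, 0, 0, 0.1], [0, 0, 0, 0, 0, 0, 0.1], [0, 0, 0, 0, 0, 0, 0.1]],
  ],
)

```text
clock: 12.4
eef_pos: [583.3, -242.9, 2.6]
orientation: [-3.139, -0.033, -0.0]
ft_force: [0.5, 7.6, 5.0]
gripper_width: 54.4
```

arm_command(
  series=[
    [[0, 0.05, 0, 0, 0, 0, 0.1], [0, 0, 0, 0, 0, 0, 0.1], [0, 0, 0, 0, 0, 0, 0.1]],
  ],
)

```text
clock: 12.65
eef_pos: [583.3, -242.9, 2.6]
orientation: [-3.138, -0.033, -0.0]
ft_force: [1.0, 9.1, 5.2]
gripper_width: 54.3
```

arm_command(
  series=[
    [[0, -0.1, -0.02, 0, 0, 0, 0.1], [0, 0, 0, 0, 0, 0, 0.45], [0, 0, 0, 0, 0, 0, 0.45], [0, 0, 0, 0, 0, 0, 0.45], [0, 0, 0, 0, 0, 0, 0.45], [0, 0, -0.5, 0, 0, 0, 0.45], [0, 0, -1, 0, 0, 0, 0.45], [0, 0, -3, 0, 0, 0, 0.45], [0, 0, -3.5, 0, 0, 0, 0.45], [0, -2, -3, 0, 0, 0, 0.65], [0, -3, -2.5, 0, 0, 0, 0.65], [0, -3, -2.5, 0, 0, 0, 0.65], [0, -3, -2.5, 0, 0, 0, 0.65], [0, 0, 0, 0, 0, 0, 0.65], [0, 0, 0, 0, 0, 0, 0.65], [0, 0, 0, 0, 0, 0, 0.65]],
  ],
)

```text
clock: 13.98
eef_pos: [580.6, -134.3, 188.1]
orientation: [3.14, 0.035, 0.001]
ft_force: [-0.8, -0.5, 0.3]
gripper_width: 70.4
```

```bash
python3 - <<'E'
from h import *
s,T=wshot("t2"); st=robot.sense(); print(st["clock"],st["eef_pos"],st["orientation"])
r=fitmod(s,T,[583,-245],1.592,z=12); print(r[:4])
c=cv2.resize(s["img"][150:310,220:420],(800,640)[:2] if 0 else (600,480),interpolation=cv2.INTER_CUBIC)
c=np.hstack([c[:480],np.zeros((480,200,3),np.uint8)]); c[:200,600:]=cv2.resize(r[4],(200,200))
cv2.imwrite("pics/t2.png",c[:,:,::-1])
E
```

```text
14.0333 [ 580.22705701 -134.58325172  187.15636851] [ 3.14088911e+00  3.32310696e-02 -1.86209602e-03]
(np.float64(584.1713130459323), np.float64(-244.24056157951892), np.float64(1.5935508564279437), np.float64(1110.1209240819862))
```

View pics/t2.png

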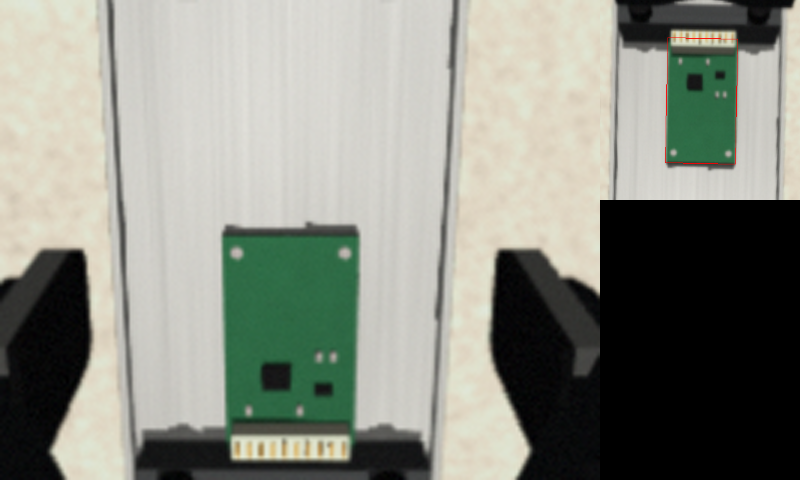

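The wide module is flat, square and against the stop (head at crop row ~460, at the face). Next is the mid module.

arm_command(
  series=[
    [[-1.43, -3.54, 0, 0, 0, 0, 0.65], [-1.43, -3.54, 0, 0, 0, 0, 0.65], [-1.43, -3.54, 0, 0, 0, 0, 0.65], [-1.43, -3.54, 0, 0, 0, 0, 0.65], [-1.43, -3.54, 0, 0, 0, 0, 0.65], [-1.43, -3.54, 0, 0, 0, 0, 0.65], [-1.43, -3.54, 0, 0, 0, 0, 0.65], [-1.43, -3.54, 0, 0, 0, 0, 0.65], [0, 0, 0, 0, 0, -0.104, 0.65], [0, 0, 0, 0, 0, -0.104, 0.65], [0, 0, 0, 0, 0, -0.104, 0.65], [0, 0, 3.4, 0, 0, 0, 0.65], [0, 0, 3.4, 0, 0, 0, 0.65], [0, 0, 3.4, 0, 0, 0, 0.65], [0, 0, 3.4, 0, 0, 0, 0.65], [0, 0, 2.6, 0, 0, 0, 0.65], [0, 0, 0, 0, 0, 0, 0.65], [0, 0, 0, 0, 0, 0, 0.65], [0, 0, 0, 0, 0, 0, 0.65]],
  ],
)

```text
clock: 15.62
eef_pos: [461.4, 146.3, 26.2]
orientation: [3.098, 0.52, 0.001]
ft_force: [-0.5, 0.2, 0.4]
gripper_width: 70.5
```

```bash
cat > chk.py <<'E'
import sys
from h import *
x,y,yaw,z=map(float,sys.argv[2:6])
s,T=wshot(sys.argv[1]); st=robot.sense(); p=st["eef_pos"]; Rm=R.from_rotvec(st["orientation"]).as_matrix()
ty=np.arctan2(Rm[1,0],Rm[0,0]); print(st["clock"],p.round(1),"toolyaw",ty.round(4),"tilt",Rm[:,2].round(4),st["gripper_width"].round(1),st["ft_force"].round(1))
r=fitmod(s,T,[x,y],yaw,z=z); print(np.round(r[:4],3)); d=np.array([r[0],r[1],p[2]])-p
print("module centre in tool mm",(Rm.T@d).round(1),"turn about tool z",round(ty-(r[2]-np.pi/2),4))
cv2.imwrite(f"pics/{sys.argv[1]}_fit.png",np.hstack([s["img"],cv2.resize(r[4],(400,400))])[:,:,::-1][:, 160:960])
E
python3 chk.py m2 460 146 1.903 8
```

```text
Traceback (most recent call last):
  File "chk.py", line 5, in <module>
    ty=np.arctan2(Rm[1,0],Rm[0,0]); print(st["clock"],p.round(1),"toolyaw",ty.round(4),"tilt",Rm[:,2].round(4),st["gripper_width"].round(1),st["ft_force"].round(1))
                                                                                                               ^^^^^^^^^^^^^^^^^^^^^^^^^
AttributeError: 'float' object has no attribute 'round'
```

```bash
sed -i 's/st\["gripper_width"\].round(1)/round(st["gripper_width"],1)/' chk.py; python3 chk.py m2 460 146 1.903 8
```

```text
15.7167 [462.  146.7  27.2] toolyaw 0.3329 tilt [ 3.4e-03  4.0e-04 -1.0e+00] 70.4 [-0.4 -0.5 -0.1]
[ 457.681  145.384    1.892 1314.406]
module centre in tool mm [-4.5 -0.2 -0. ] turn about tool z 0.0115
```

arm_command(
  series=[
    [[-0.4, 0, 0.4, 0, 0, 0.011, 0.65], [0, 0, 0.8, 0, 0, 0, 0.65], [0, 0, 0.7, 0, 0, 0, 0.65], [0, 0, 0.5, 0, 0, 0, 0.5], [0, 0, 0, 0, 0, 0, 0.4], [0, 0, 0, 0, 0, 0, 0.4], [0, 0, 0, 0, 0, 0, 0.4]],
  ],
)

```text
clock: 16.3
eef_pos: [456.7, 145.5, 1.6]
orientation: [3.101, 0.505, -0.0]
ft_force: [-0.5, 0.3, -0.1]
gripper_width: 59.6
```

arm_command(
  series=[
    [[0, 0, 0.15, 0, 0, 0, 0.4], [0, 0, 0.15, 0, 0, 0, 0.4], [0, 0, 0.05, 0, 0, 0, 0.4], [0, 0, 0, 0, 0, 0, 0.4], [0, 0, 0, 0, 0, 0, 0.1], [0, 0, 0, 0, 0, 0, 0.1], [0, 0, 0, 0, 0, 0, 0.1], [0, 0, 0, 0, 0, 0, 0.1], [0, 0, 0, 0, 0, 0, 0.1]],
  ],
  grip_force=60,
)

```text
clock: 17.05
eef_pos: [456.6, 145.4, -1.3]
orientation: [3.101, 0.504, 0.0]
ft_force: [-1.4, -0.5, 6.5]
gripper_width: 53.6
```

arm_command(
  series=[
    [[0, 0, -0.5, 0, 0, 0, 0.1], [0, 0, -1.5, 0, 0, 0, 0.1], [0, 0, -2.5, 0, 0, 0, 0.1], [0, 0, -2.5, 0, 0, 0, 0.1], [0, 0, -1, 0, 0, 0, 0.1], [0, 0, 0, 0, 0, 0, 0.1], [0, 0, 0, 0, 0, 0, 0.1], [0, 0, 0, 0, 0, 0, 0.1]],
  ],
)

```text
clock: 17.72
eef_pos: [455.6, 145.3, 77.4]
orientation: [3.101, 0.504, -0.003]
ft_force: [0.0, -0.2, -0.7]
gripper_width: 53.9
```

```bash
python3 chk.py m3 457 145 1.892 90
```

```text
17.7667 [455.5 145.3  77.1] toolyaw 0.3225 tilt [-2.5e-03 -5.0e-04 -1.0e+00] 53.6 [-0.3 -0.7 -1.3]
[ 456.523  146.226    1.893 1732.475]
module centre in tool mm [ 1.3 -0.6 -0. ] turn about tool z 0.0003
```

arm_command(
  series=[
    [[0, 0, 0, 0, 0, 0.1, 0.1], [0, 0, 0, 0, 0, 0.1, 0.1], [0, 0, 0, 0, 0, 0.1, 0.1], [0.5, 1.36, 0, 0, 0, 0, 0.1], [0.99, 2.72, 0, 0, 0, 0, 0.1], [0.99, 2.72, 0, 0, 0, 0, 0.1], [0.99, 2.72, 0, 0, 0, 0, 0.1], [0.99, 2.72, 0, 0, 0, 0, 0.1], [0.99, 2.72, 0, 0, 0, 0, 0.1], [0.99, 2.72, 0, 0, 0, 0, 0.1], [0.99, 2.72, 0, 0, 0, 0, 0.1], [0.99, 2.72, 0, 0, 0, 0, 0.1], [0.99, 2.72, 0, 0, 0, 0, 0.1], [0.99, 2.72, 0, 0, 0, 0, 0.1], [0.99, 2.72, 0, 0, 0, 0, 0.1], [0.5, 1.36, 0, 0, 0, 0, 0.1], [0, 0, 0, -0.06, 0, 0, 0.1], [0, 0, 0, -0.06, 0, 0, 0.1], [0, 0, 0, 0, 0, 0, 0.1], [0, 0, 0, 0, 0, 0, 0.1]],
  ],
)

```text
clock: 19.43
eef_pos: [581.8, -176.7, 77.1]
orientation: [3.024, 0.037, -0.002]
ft_force: [-0.2, -0.4, -1.1]
gripper_width: 53.5
```

```bash
python3 chk.py m4 582 -178 1.593 86
```

```text
19.4833 [ 582.2 -177.2   77.4] toolyaw 0.0238 tilt [ 0.0011 -0.118  -0.993 ] 54.0 [ 0.5  0.6 -1.6]
[ 5.828500e+02 -1.744880e+02  1.593000e+00  1.622596e+03]
module centre in tool mm [ 0.7 -2.7 -0.3] turn about tool z 0.0019
```

View pics/m4.png

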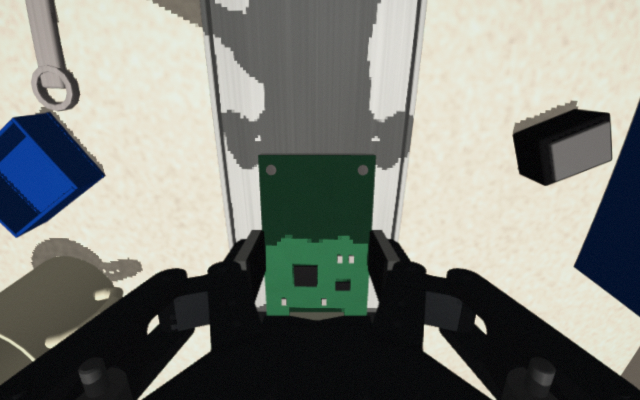

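Mid is held squarely and pitched head-up over the tray. I'll descend.

arm_command(
  series=[
    [[0, -0.24, 2.0, 0, 0, 0, 0.1], [0, -0.24, 2.0, 0, 0, 0, 0.1], [0, -0.17, 1.4, 0, 0, 0, 0.1], [0, -0.08, 0.7, 0, 0, 0, 0.1], [0, -0.02, 0.2, 0, 0, 0, 0.1], [0, 0, 0, 0, 0, 0, 0.1], [0, 0, 0, 0, 0, 0, 0.1], [0, 0, 0, 0, 0, 0, 0.1]],
  ],
)

```text
clock: 20.15
eef_pos: [583.6, -178.7, 15.8]
orientation: [3.021, 0.034, 0.005]
ft_force: [-0.5, 0.6, -0.6]
gripper_width: 54.1
```

arm_command(
  series=[
    [[0, -0.02, 0.15, 0, 0, 0, 0.1], [0, -0.01, 0.1, 0, 0, 0, 0.1], [0, 0, 0.05, 0, 0, 0, 0.1], [0, 0, 0, 0, 0, 0, 0.1], [0, 0, 0, 0, 0, 0, 0.1]],
  ],
)

```text
clock: 20.57
eef_pos: [582.7, -178.3, 11.8]
orientation: [3.021, 0.034, 0.002]
ft_force: [0.0, 0.3, -1.7]
gripper_width: 53.6
```

arm_command(
  series=[
    [[0, -0.01, 0.1, 0, 0, 0, 0.1], [0, -0.01, 0.1, 0, 0, 0, 0.1], [0, 0, 0.05, 0, 0, 0, 0.1], [0, 0, 0, 0, 0, 0, 0.1], [0, 0, 0, 0, 0, 0, 0.1]],
  ],
)

```text
clock: 20.98
eef_pos: [582.7, -178.4, 9.1]
orientation: [3.021, 0.034, 0.002]
ft_force: [0.4, -0.2, -1.1]
gripper_width: 54.0
```

arm_command(
  series=[
    [[0, 0, 0.05, 0, 0, 0, 0.1], [0, 0, 0.05, 0, 0, 0, 0.1], [0, 0, 0, 0, 0, 0, 0.1], [0, 0, 0, 0, 0, 0, 0.1]],
  ],
)

```text
clock: 21.32
eef_pos: [582.9, -178.6, 8.6]
orientation: [3.021, 0.034, 0.003]
ft_force: [-0.3, 0.4, 2.1]
gripper_width: 54.1
```

arm_command(
  series=[
    [[0, 0, 0, 0, 0, 0, 0.3], [0, 0, 0, 0, 0, 0, 0.4], [0, 0, 0, 0, 0, 0, 0.4], [0, 0, 0, 0, 0, 0, 0.4], [0, 0, -0.5, 0, 0, 0, 0.4], [0, 0, -1, 0, 0, 0, 0.4], [0, 0, -3, 0, 0, 0, 0.4], [0, 0, -3.5, 0, 0, 0, 0.65], [0, 0, -3.5, 0.06, 0, 0, 0.65], [0, 0, -3.5, 0.06, 0, 0, 0.65], [0, -3, -2, 0, 0, 0, 0.65], [0, -3, -1, 0, 0, 0, 0.65], [0, 0, 0, 0, 0, 0, 0.65], [0, 0, 0, 0, 0, 0, 0.65], [0, 0, 0, 0, 0, 0, 0.65]],
  ],
)

```text
clock: 22.57
eef_pos: [580.8, -102.8, 187.7]
orientation: [3.14, 0.037, 0.0]
ft_force: [-0.0, -0.6, -0.4]
gripper_width: 70.5
```

```bash
python3 chk.py t3 582 -178 1.593 18; python3 - <<'E'
import cv2; i=cv2.imread("pics/t3.png"); cv2.imwrite("pics/t3c.png",cv2.resize(i[90:330,200:440],(600,600),interpolation=cv2.INTER_CUBIC))
E
```

```text
22.6167 [ 580.7 -103.1  187.1] toolyaw 0.0227 tilt [-7.e-04 -6.e-04 -1.e+00] 70.5 [ 0.2 -0.8 -0.6]
[ 5.838690e+02 -1.764350e+02  1.587000e+00  6.250086e+03]
module centre in tool mm [ 1.5 73.4  0. ] turn about tool z 0.0061
```

View pics/t3c.png

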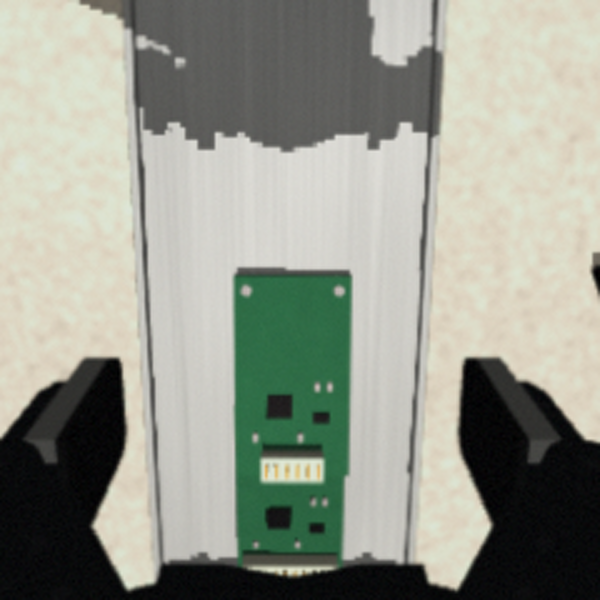

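Mid is shingled squarely on wide: its header is at crop (291,470), its tail edge at row ~275, and the sides line up. I'll measure the tail edge, then go for narrow.

```bash
python3 - <<'E'
import pickle
from h import *
s,T=pickle.load(open("pics/t3.pkl","rb"))
f=lambda u,v:(200+(u+.5)/2.5-.5,90+(v+.5)/2.5-.5)
print(onz(s,[f(236,277),f(350,276)],12,T).round(1)) # tail top corners
print(onz(s,[f(261,484),f(324,482)],16+8+9,T).round(1)) # connector front top edge
E
```

```text
[[ 556.5 -129.3   12. ]
 [ 610.2 -127.6   12. ]]
[[ 570.3 -226.4   33. ]
 [ 600.5 -224.6   33. ]]
```

arm_command(
  series=[
    [[-0.32, -3.95, 0, 0, 0, 0, 0.65], [-0.32, -3.95, 0, 0, 0, 0, 0.65], [-0.32, -3.95, 0, 0, 0, 0, 0.65], [-0.32, -3.95, 0, 0, 0, 0, 0.65], [-0.32, -3.95, 0, 0, 0, 0, 0.65], [-0.32, -3.95, 0, 0, 0, 0, 0.65], [-0.32, -3.95, 0, 0, 0, 0, 0.65], [-0.32, -3.95, 0, 0, 0, 0, 0.65], [-0.32, -3.95, 0, 0, 0, 0, 0.65], [-0.32, -3.95, 0, 0, 0, 0, 0.65], [-0.3, -3.95, 0, 0, 0, 0, 0.65], [0, 0, 2, 0, 0, -0.108, 0.65], [0, 0, 3.4, 0, 0, 0, 0.65], [0, 0, 3.4, 0, 0, 0, 0.65], [0, 0, 3.4, 0, 0, 0, 0.65], [0, 0, 3.0, 0, 0, 0, 0.65], [0, 0, 1.0, 0, 0, 0, 0.65], [0, 0, 0, 0, 0, 0, 0.65], [0, 0, 0, 0, 0, 0, 0.65], [0, 0, 0, 0, 0, 0, 0.65]],
  ],
)

```text
clock: 24.28
eef_pos: [538.1, 331.3, 27.1]
orientation: [-3.134, -0.204, -0.005]
ft_force: [0.4, 0.4, -0.0]
gripper_width: 70.4
```

```bash
python3 chk.py n2 536 330 1.701 8
```

```text
24.3333 [538.2 331.4  27.5] toolyaw 0.1302 tilt [ 0.0039  0.0017 -1.    ] 70.3 [ 0.5 -0.1  0.8]
[ 535.966  330.565    1.703 1271.253]
module centre in tool mm [-2.3  0.6 -0. ] turn about tool z -0.0016
```

arm_command(
  series=[
    [[-0.3, 0, 0.4, 0, 0, 0, 0.65], [0, 0, 0.8, 0, 0, 0, 0.65], [0, 0, 0.7, 0, 0, 0, 0.65], [0, 0, 0.5, 0, 0, 0, 0.5], [0, 0, 0, 0, 0, 0, 0.4], [0, 0, 0, 0, 0, 0, 0.4], [0, 0, 0, 0, 0, 0, 0.4]],
  ],
)

```text
clock: 24.92
eef_pos: [533.3, 330.5, 1.2]
orientation: [3.135, 0.205, -0.0]
ft_force: [-0.4, -0.2, 0.4]
gripper_width: 59.8
```

arm_command(
  series=[
    [[0, 0, 0.15, 0, 0, 0, 0.4], [0, 0, 0.15, 0, 0, 0, 0.4], [0, 0, 0, 0, 0, 0, 0.4], [0, 0, 0, 0, 0, 0, 0.1], [0, 0, 0, 0, 0, 0, 0.1], [0, 0, 0, 0, 0, 0, 0.1], [0, 0, 0, 0, 0, 0, 0.1], [0, 0, 0, 0, 0, 0, 0.1]],
  ],
)

```text
clock: 25.58
eef_pos: [533.7, 330.6, -1.1]
orientation: [-3.135, -0.205, -0.001]
ft_force: [-0.7, -0.3, 5.1]
gripper_width: 53.6
```

arm_command(
  series=[
    [[0, 0, -0.5, 0, 0, 0, 0.1], [0, 0, -1.5, 0, 0, 0, 0.1], [0, 0, -2.5, 0, 0, 0, 0.1], [0, 0, -2.5, 0, 0, 0, 0.1], [0, 0, -1, 0, 0, 0, 0.1], [0, 0, 0, 0, 0, 0, 0.1], [0, 0, 0, 0, 0, 0, 0.1], [0, 0, 0, 0, 0, 0, 0.1]],
  ],
)

```text
clock: 26.25
eef_pos: [532.1, 329.9, 76.6]
orientation: [3.134, 0.205, -0.005]
ft_force: [-0.3, 0.3, -1.3]
gripper_width: 53.8
```

```bash
python3 chk.py n3 535 330 1.703 86.5
```

```text
26.3 [532.  329.8  76.4] toolyaw 0.1305 tilt [-0.0034 -0.0017 -1.    ] 53.7 [ 0.1  0.1 -1.5]
[ 533.213  330.02     1.703 1440.964]
module centre in tool mm [ 1.2 -0.  -0. ] turn about tool z -0.0015
```

arm_command(
  series=[
    [[0, 0, 0, 0, 0, 0.108, 0.1], [0.13, 1.47, 0, 0, 0, 0, 0.1], [0.26, 2.95, 0, 0, 0, 0, 0.1], [0.26, 2.95, 0, 0, 0, 0, 0.1], [0.26, 2.95, 0, 0, 0, 0, 0.1], [0.26, 2.95, 0, 0, 0, 0, 0.1], [0.26, 2.95, 0, 0, 0, 0, 0.1], [0.26, 2.95, 0, 0, 0, 0, 0.1], [0.26, 2.95, 0, 0, 0, 0, 0.1], [0.26, 2.95, 0, 0, 0, 0, 0.1], [0.26, 2.95, 0, 0, 0, 0, 0.1], [0.26, 2.95, 0, 0, 0, 0, 0.1], [0.26, 2.95, 0, 0, 0, 0, 0.1], [0.26, 2.95, 0, 0, 0, 0, 0.1], [0.26, 2.95, 0, 0, 0, 0, 0.1], [0.26, 2.95, 0, 0, 0, 0, 0.1], [0.13, 1.42, 0, 0, 0, 0, 0.1], [0, 0, 0, -0.06, 0, 0, 0.1], [0, 0, 0, -0.06, 0, 0, 0.1], [0, 0, 0, 0, 0, 0, 0.1]],
  ],
)

```text
clock: 27.97
eef_pos: [580.6, -109.2, 77.1]
orientation: [3.022, 0.038, -0.003]
ft_force: [-0.3, 0.4, -1.0]
gripper_width: 53.4
```

```bash
python3 chk.py n4 582 -110 1.593 86
```

```text
28.0167 [ 581.  -109.2   77.3] toolyaw 0.0256 tilt [ 1.000e-04 -1.182e-01 -9.930e-01] 54.1 [ 0.6 -0.4 -1.3]
[ 581.664 -106.975    1.596 1544.057]
module centre in tool mm [ 0.8 -2.2 -0.3] turn about tool z 0.0002
```

arm_command(
  series=[
    [[0, -0.24, 2.0, 0, 0, 0, 0.1], [0, -0.24, 2.0, 0, 0, 0, 0.1], [0, -0.17, 1.4, 0, 0, 0, 0.1], [0, -0.08, 0.7, 0, 0, 0, 0.1], [0, -0.02, 0.2, 0, 0, 0, 0.1], [0, -0.02, 0.15, 0, 0, 0, 0.1], [0, -0.01, 0.1, 0, 0, 0, 0.1], [0, 0, 0, 0, 0, 0, 0.1], [0, 0, 0, 0, 0, 0, 0.1], [0, 0, 0, 0, 0, 0, 0.1]],
  ],
)

```text
clock: 28.85
eef_pos: [582.8, -110.6, 13.1]
orientation: [3.021, 0.034, 0.004]
ft_force: [0.1, -0.2, -2.0]
gripper_width: 53.8
```

arm_command(
  series=[
    [[0, -0.01, 0.1, 0, 0, 0, 0.1], [0, -0.01, 0.1, 0, 0, 0, 0.1], [0, 0, 0.05, 0, 0, 0, 0.1], [0, 0, 0.05, 0, 0, 0, 0.1], [0, 0, 0, 0, 0, 0, 0.1], [0, 0, 0, 0, 0, 0, 0.1]],
  ],
)

```text
clock: 29.35
eef_pos: [582.2, -110.7, 9.3]
orientation: [3.021, 0.034, 0.002]
ft_force: [-0.5, -0.8, -1.2]
gripper_width: 53.8
```

arm_command(
  series=[
    [[0, 0, 0.05, 0, 0, 0, 0.1], [0, 0, 0.05, 0, 0, 0, 0.1], [0, 0, 0, 0, 0, 0, 0.1], [0, 0, 0, 0, 0, 0, 0.1]],
  ],
)

```text
clock: 29.68
eef_pos: [582.4, -110.8, 8.7]
orientation: [3.021, 0.034, 0.002]
ft_force: [-0.5, 1.4, 2.5]
gripper_width: 53.9
```

Contact at the predicted height. I'll release, retreat and look.

arm_command(
  series=[
    [[0, 0, 0, 0, 0, 0, 0.3], [0, 0, 0, 0, 0, 0, 0.4], [0, 0, 0, 0, 0, 0, 0.4], [0, 0, 0, 0, 0, 0, 0.4], [0, 0, -0.5, 0, 0, 0, 0.4], [0, 0, -1, 0, 0, 0, 0.4], [0, 0, -3, 0, 0, 0, 0.4], [0, 0, -3.5, 0, 0, 0, 0.65], [0, 0, -3.5, 0.06, 0, 0, 0.65], [0, 0, -3.5, 0.06, 0, 0, 0.65], [0, -3, -2, 0, 0, 0, 0.65], [0, 0, -2, 0, 0, 0, 0.65], [0, 0, -2, 0, 0, 0, 0.65], [0, 0, 0, 0, 0, 0, 0.65], [0, 0, 0, 0, 0, 0, 0.65], [0, 0, 0, 0, 0, 0, 0.65]],
  ],
)

```text
clock: 31.02
eef_pos: [580.6, -64.8, 217.1]
orientation: [-3.141, -0.035, 0.001]
ft_force: [-0.2, -0.5, -0.1]
gripper_width: 70.5
```

```bash
python3 - <<'E'
from h import *
s,T=wshot("f1"); t=eyes.snapshot("side")["img"][100:220,270:430]
a=cv2.resize(s["img"][90:330,200:440],(560,560),interpolation=cv2.INTER_CUBIC)
import pickle; 
b=cv2.resize(t,(240,180)); c=np.zeros((560,240,3),np.uint8); c[:180]=b
top=eyes.snapshot("top")["img"][110:280,230:480]; c[200:363]=cv2.resize(top,(240,163))
cv2.imwrite("pics/f1c.png",np.hstack([a,c])[:,:,::-1]); st=robot.sense(); print(st["clock"],st["eef_pos"])
E
```

```text
31.1667 [580.40250911 -64.79149457 216.03787811]
```

View pics/f1c.png

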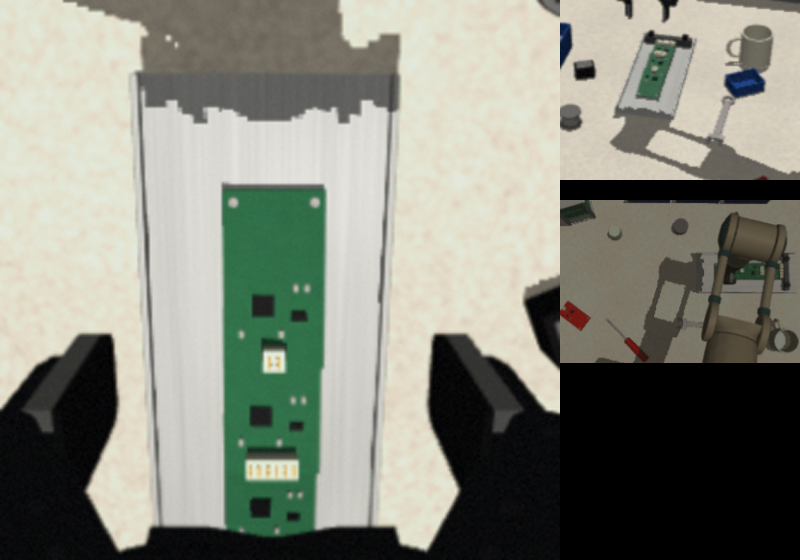

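The row is straight, with the narrow header at (273,361), the mid header at (272,470) and the sides aligned. One numeric check of the tail and head edges, then I'll hand in.

```bash
python3 - <<'E'
import pickle
from h import *
s,T=pickle.load(open("pics/f1.pkl","rb")); k=560/240
f=lambda u,v:(200+(u+.5)/k-.5,90+(v+.5)/k-.5)
print("tail",onz(s,[f(222,189),f(325,189)],12,T).round(1).tolist())
print("narrow conn",onz(s,[f(263,374),f(285,374)],33,T).round(1).tolist(),"mid conn",onz(s,[f(246,481),f(299,480)],33,T).round(1).tolist())
robot.finish_job()
E
```

```text
tail [[554.7, -60.8, 12.0], [609.9, -59.5, 12.0]]
narrow conn [[578.8, -158.4, 33.0], [590.8, -158.1, 33.0]] mid conn [[570.4, -225.9, 33.0], [600.7, -224.6, 33.0]]
the job is handed in; nothing more can be done
```

I laid the three modules in the tray as an overlapping row, with every connector end towards the stop, and handed the job in at about 31 s of the 72 s. No verdict was reported.

- **Widest connector:** it lies flat on the tray. I slid it until it stopped against the steel stop, at about 9 N (the stop holds to about 20 N).
- **Middle and smallest connectors:** I tilted each one head-up by 0.12 rad and lowered it until contact at about 2 N. Contact came at the height I had predicted both times.

Last checks, from the wrist camera:
- **Overlaps:** about 33 mm for the middle module on the first. The smallest on the second is also about 33 mm by its planned position; connector spacing and tail edge agree to 1–2 mm.
- **Alignment:** the modules line up to about 1–2 mm sideways and are square to the tray within about 0.02 rad.
- **Position in the tray:** the row is within a few millimetres of the centre line. The middle module had not moved when I placed the last one.
- **Other things on the bench:** they looked undisturbed in the final pictures. The gripper was clear above the row.

**Disagreements:** the wrist camera read about 1 mm to the side of the known grip centre, and I allowed for that. My first estimate of the stop's position was about 1.5 mm off from where contact happened. I did not measure the stop's position again after the slide, so that it stayed put rests on the force reading.

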